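# Rack the laser nozzles in reverse order

## Task

The four welding nozzles stand in a row of pans on the steel tray; move them all to the empty wooden rack for the next job, which uses them in reverse order: seen from the robot, the nozzle that was leftmost in the tray goes into the rightmost pocket, the next one into the pocket beside it, and so on, one per pocket. Each must stand upright, flat on its pocket's floor, released and at rest; do not knock any nozzle over on the way, and leave the jar with the orange cap where it is.

Things in the scene. Friction and masses are not known exactly. Their poses are not given: they have to be found in the camera images.
- nozzle_red: Welding nozzle with a red collar: an upright cylinder 38 mm in diameter and 44 mm high, to be gripped there; above it a narrower copper tip (at most 22 mm across; a cone pointed at the top) up to 68 mm in all. Loose, 80 to 170 g. Origin: centre of its flat underside; z up along its axis; yaw means nothing (round).
- nozzle_blue: Welding nozzle with a blue collar: an upright cylinder 38 mm in diameter and 44 mm high, to be gripped there; above it a narrower copper tip (at most 22 mm across; a thin straight tube) up to 62 mm in all. Loose, 80 to 170 g. Origin: centre of its flat underside; z up along its axis; yaw means nothing (round).
- nozzle_green: Welding nozzle with a green collar: an upright cylinder 38 mm in diameter and 44 mm high, to be gripped there; above it a narrower copper tip (at most 22 mm across; a short stub, chamfered) up to 60 mm in all. Loose, 80 to 170 g. Origin: centre of its flat underside; z up along its axis; yaw means nothing (round).
- nozzle_yellow: Welding nozzle with a yellow collar: an upright cylinder 38 mm in diameter and 44 mm high, to be gripped there; above it a narrower copper tip (at most 22 mm across; a tube that flares at the top) up to 64 mm in all. Loose, 80 to 170 g. Origin: centre of its flat underside; z up along its axis; yaw means nothing (round).
- pan_red: Fixed square aluminium pan in which the red nozzle stands at the start; small red tab towards the robot. 68 x 68 mm outside, 62 inside, floor 4 mm thick, rim 10 mm above it. Origin: centre of its underside, 8 mm above the table on a steel tray (90 x 300 mm) with the four pans in a row, 70 mm apart; y along the row, to the robot's left. Order of the pans varies.
- pan_blue: Fixed square aluminium pan in which the blue nozzle stands at the start; small blue tab towards the robot. 68 x 68 mm outside, 62 inside, floor 4 mm thick, rim 10 mm above it. Origin: centre of its underside, 8 mm above the table on a steel tray (90 x 300 mm) with the four pans in a row, 70 mm apart; y along the row, to the robot's left. Order of the pans varies.
- pan_green: Fixed square aluminium pan in which the green nozzle stands at the start; small green tab towards the robot. 68 x 68 mm outside, 62 inside, floor 4 mm thick, rim 10 mm above it. Origin: centre of its underside, 8 mm above the table on a steel tray (90 x 300 mm) with the four pans in a row, 70 mm apart; y along the row, to the robot's left. Order of the pans varies.
- pan_yellow: Fixed square aluminium pan in which the yellow nozzle stands at the start; small yellow tab towards the robot. 68 x 68 mm outside, 62 inside, floor 4 mm thick, rim 10 mm above it. Origin: centre of its underside, 8 mm above the table on a steel tray (90 x 300 mm) with the four pans in a row, 70 mm apart; y along the row, to the robot's left. Order of the pans varies.
- rack: Fixed wooden rack, 82 x 288 mm, 18 mm high, before or behind the tray. Four pockets, 62 x 62 mm inside, dark floors 8 mm above the table, rims 10 mm above the floors; empty at the start. Origin: centre of its underside; y along the row, to the robot's left; pocket centres at x = 0, y = +105, +35, -35, -105 mm (leftmost first).
- jar: Bystander: jar with an orange cap, 64 mm in diameter, 85 mm high, standing to the right of the work. Loose. Origin: centre of its underside.
Mind the look-alikes: they are no part of the job. Several things have the shape of the nozzle_red; the one meant has the colours described above.

How it is judged:
By the outcome, as a careful person would: the job done as asked, in the order asked, and still so for the second after the job is handed in, with the robot touching nothing.
It also fails if it takes over 112 s, if anything falls off the work surface, if the arm or the gripper's body presses on something with over 40 N, if the wrist force passes 120 N, or if a joint passes its speed limit or range.

## Robot

A 6-joint arm with a two-finger parallel gripper is mounted at the origin on the work surface. World frame = base frame: x ahead of the robot, y to its left, z up, the work surface at z = 0. Lengths are in m, angles in rad, forces in N, time in s.
With the tool pointing down it reaches from about 0.375 to 0.975 m from the base axis. Payload 3.8 kg.
Tool frame: the origin (TCP) lies at the very end of the fingers, on their centre line; the grasp point (between the pads) lies 19 mm behind it; z points along the fingers, y is the line along which they close (so a half turn about z gives the same grasp; the last joint's range is limited). The gripper opens to 85 mm and grips with 20 to 120 N. Pads are 22 mm wide; open, the fingers measure 114 mm over their backs; the gripper's body (76 mm by 85 mm) begins 54 mm behind the grasp point. The pads swing forward as they close: fully open they stand 13 mm farther back than shut.
Start: joints at [-1.234, 0.264, 1.604, -0, 1.274, -0.037], TCP at [0.246, -0.628, 0.231] pointing down, gripper open.
Joint ranges: [-2.63, 2.63], [-0.94, 2.18], [0.31, 2.57], [-1.31, 4.45], [0, 2.66], [-2.55, 2.55]. Speed limits (rad/s): [2.57, 2.57, 3.14, 3.14, 3.14, 3.14].

## Interface

Orientations are given as a rotation vector (axis times angle).
In Python, from workcell import monitor, viewer, workorder gives the robot as it stands.
- The arm moves only by the tool jog_arm, never from a script. Its argument "commands" is a list of rows, each an object with "travel": the shift along the tool's x, y, z in mm, a list of three; "rot": the turn, a rotation vector about the tool's x, y, z in degrees, a list of three; "claw": the closure in counts, from 0 (fully open) to 255 (shut). A call has exactly 5 rows; each row shifts and turns the commanded pose from where the row before left it, along the tool's axes as they then stand; what a row does not reach is not made up. A row lasts 1/10 s, in which the tool goes at most 50 mm and 8.59 degrees, less where a joint would pass 70% of its speed; a pose out of reach is approached as far as the arm can. A call is refused whole if a number of a shift passes 50 or a number of a turn 8.59, either way. A call with a gripper value outside its range is refused whole. The fingers move at their own pace and stop on an object; "force" is the grip in N (left out, the last holds). Time passes only in rows, so rows that do not move let the fingers close, or fill a call up. It gives the time, the measured TCP pose, the force, the opening and the grip force at its end, in the units of the state.
- monitor.read_state(): the state, without advancing time (a new reading comes with each control period).
- viewer.read_camera(name): name is "scene" or "top" or "wrist"; returns a dict with "color" (384x512x3 uint8, blue, green, red), "camera_matrix" (3x3 intrinsics, pixels), "k1" (the pictures are not rectified: a ray, as slopes to the right and down, at radius r is drawn at 1 + k1 r^2 times it, then the intrinsics apply), "R" (3x3) and "t" (3): a world point X has camera coordinates R X + t. Camera axes: x right, y down, z forward; pixel columns grow to the right and rows downward; lengths in m; the calibration is good to about 2 mm. A picture is of the moment at which its call begins. There is no depth.
- workorder.finish_job(): hands the job in; it is judged then, once.
The state is a dict: "time": time; "q": joint angles; "joint_vel": joint speeds; "joint_torque": joint torques, N m; "tool_pos": TCP position; "tcp_rot": TCP orientation; "wrist_force": force on the tool from outside, world axes, zero at the start; "torque": the same for the moment, N m; "width": opening from 0.0 (shut) to 1.0 (fully open); "grip_force": force on a finger pad.
Only numpy, scipy, OpenCV 4.12 (cv2) and the standard library are available. Lean on these libraries where they do the work, as an engineer would, in place of code of your own. Each camera call takes 0.05 s, during which the arm holds its last target. There are 200 camera calls.

## Working session

There is one attempt and no reset: what is moved stays moved. The work goes in short steps, Python scripts to look and compute and a tool call to move; the robot and the scene stay as the last step left them, time stands still between calls to the robot, and variables do not carry over. Pictures are saved under pics/ and viewed, at most 14 in all, crops included, and the job is handed in when it is done.

Besides the shell and the picture viewer there is one more tool, called after ">>>" as a command line: name --argument value ..., lists and objects as JSON in quotes. jog_arm: Moves the arm, as the interface text tells. Its arguments: {"type":"object","properties":{"commands":{"type":"array","items":{"type":"object","properties":{"travel":{"type":"array","items":{"type":"number"}},"rot":{"type":"array","items":{"type":"number"}},"claw":{"type":"number"}}}},"force":{"type":"number"}},"required":["commands"]}

```bash
mkdir -p pics; ls; cat > h.py <<'E'
import numpy as np, cv2
from workcell import monitor, viewer, workorder
def cam(n): return viewer.read_camera(n)
def ray(c,u,v):
    K=c["camera_matrix"];k1=c["k1"]
    p=cv2.undistortPoints(np.array([[[u,v]]],float),np.array(K),np.array([k1,0,0,0,0.]))[0,0]
    R=np.array(c["R"]);t=np.array(c["t"]).ravel()
    return -R.T@t, R.T@np.array([p[0],p[1],1.])
def onplane(c,u,v,z):
    o,d=ray(c,u,v); return o+d*(z-o[2])/d[2]
def px(c,X):
    R=np.array(c["R"]);t=np.array(c["t"]).ravel()
    return cv2.projectPoints(np.array([X],float),cv2.Rodrigues(R)[0],t,np.array(c["camera_matrix"]),np.array([c["k1"],0,0,0,0.]))[0][0,0]
E
python3 - <<'E'
from h import *
for n in("top","scene"):
    c=cam(n);cv2.imwrite(f"pics/{n}0.png",c["color"]);o,_=ray(c,256,192);print(n,o,onplane(c,256,192,0),c["k1"])
s=monitor.read_state();print(s)
E
```

```text
pics
top [ 0.4454105  -0.1247686   0.82224417] [ 0.52544954 -0.15050247  0.        ] -0.06978175901485306
scene [ 1.00748648 -0.5482004   0.59944438] [ 0.46104734 -0.12132156  0.        ] -0.11871632088898196
{'time': 0.1, 'q': array([-1.23392530e+00,  2.64707661e-01,  1.60525390e+00,  1.01941808e-05,
        1.27369207e+00, -3.69065334e-02]), 'joint_vel': array([-0.00082777, -0.00170307, -0.00284123,  0.00020276,  0.00069821,
       -0.00136267]), 'joint_torque': array([-6.28129292e-04, -5.16707540e+01, -3.68589056e+01, -7.05746561e-05,
        6.26421097e-03,  3.14130136e-05]), 'tool_pos': array([ 0.2462433 , -0.62776729,  0.23005752]), 'tcp_rot': array([-3.08488536e+00, -5.83333031e-01,  4.68290984e-04]), 'wrist_force': array([-0.02276585, -0.32236906,  0.44690888]), 'torque': array([ 0.02050986, -0.04433164, -0.02213642]), 'grip_force': 0.0, 'width': 1.0017466415328353}
```

View pics/top0.png

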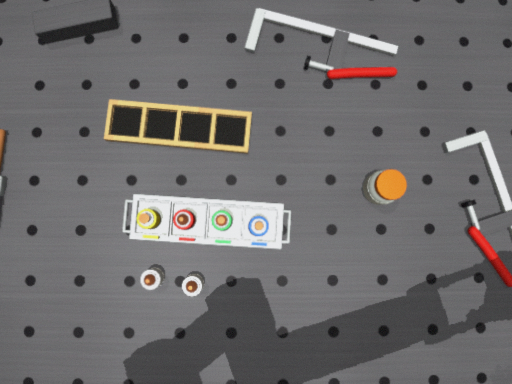

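View pics/scene0.png

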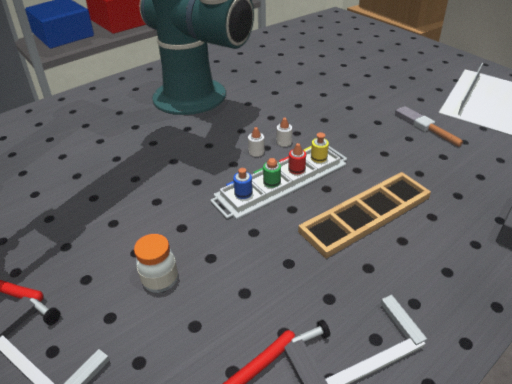

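Top view: the rack (≈178,126) is beyond the tray. The tray runs left to right yellow (148,218), red (184,219), green (221,220), blue (259,226). Two white look-alikes stand on the robot side (150,280; 192,286), and the jar is at (388,185). So yellow goes in the rightmost pocket, then red, green and blue, moving left.

```bash
cat > m.py <<'E'
from h import *
from scipy.spatial.transform import Rotation as Ro
HUE={"red":(172,8),"yellow":(22,36),"green":(45,85),"blue":(100,125)}
def mask(c,n):
    h=cv2.cvtColor(c["color"],cv2.COLOR_BGR2HSV);lo,hi=HUE[n];H=h[...,0]
    m=(H>=lo)&(H<=hi) if lo<hi else (H>=lo)|(H<=hi)
    return (m&(h[...,1]>110)&(h[...,2]>60)).astype(np.uint8)
E
python3 - <<'E'
from m import *
c=cam("top")
for n in HUE:
    m=mask(c,n); m[:190]=0;m[250:]=0;m[:,:125]=0;m[:,290:]=0
    cs,_=cv2.findContours(m,cv2.RETR_EXTERNAL,cv2.CHAIN_APPROX_NONE)
    for k in sorted(cs,key=cv2.contourArea)[::-1][:2]:
        (u,v),r=cv2.minEnclosingCircle(k);print(n,cv2.contourArea(k),(round(u,1),round(v,1)),round(r,1),cv2.boundingRect(k),onplane(c,u,v,.056).round(4),onplane(c,u,v,.012).round(4))
g=c["color"]
h=cv2.cvtColor(g,cv2.COLOR_BGR2HSV)
m=((h[...,0]>10)&(h[...,0]<28)&(h[...,1]>90)&(h[...,2]>110)).astype(np.uint8);m[:90]=0;m[160:]=0;m[:,:95]=0;m[:,260:]=0
cs,_=cv2.findContours(m,cv2.RETR_CCOMP,cv2.CHAIN_APPROX_NONE)
for k in cs:
    if cv2.contourArea(k)<300: continue
    b=cv2.boxPoints(cv2.minAreaRect(k))
    P=[onplane(c,u,v,.018)[:2] for u,v in b];print("rack",cv2.contourArea(k),b.round(0).tolist(),np.round(P,4).tolist(),np.mean(P,0).round(4),[round(float(np.linalg.norm(P[i]-P[(i+1)%4])),4) for i in(0,1)])
s=monitor.read_state();print(Ro.from_rotvec(s["tcp_rot"]).as_matrix().round(3))
cv2.imwrite("pics/z.png",cv2.resize(g[90:310,95:305],None,fx=2.7,fy=2.7,interpolation=cv2.INTER_CUBIC))
E
```

```text
red 306.0 (183.5, 219.5) 10.8 (173, 210, 22, 20) [ 0.4694 -0.0143  0.056 ] [ 0.4707 -0.0079  0.012 ]
red 16.5 (186.5, 238.5) 7.5 (179, 238, 16, 3) [ 0.4344 -0.0201  0.056 ] [ 0.4337 -0.0141  0.012 ]
yellow 336.0 (148.0, 218.0) 11.7 (137, 209, 23, 20) [0.4723 0.0517 0.056 ] [0.4739 0.0618 0.012 ]
yellow 15.0 (150.5, 236.5) 7.5 (143, 235, 16, 3) [0.4382 0.0465 0.056 ] [0.4378 0.0563 0.012 ]
green 271.5 (221.4, 220.2) 9.8 (212, 211, 20, 19) [ 0.4678 -0.0844  0.056 ] [ 0.4691 -0.0821  0.012 ]
green 7.0 (222.5, 241.5) 6.5 (216, 241, 14, 2) [ 0.4286 -0.0864  0.056 ] [ 0.4277 -0.0842  0.012 ]
blue 271.5 (258.0, 225.7) 9.8 (249, 216, 19, 20) [ 0.4573 -0.1521  0.056 ] [ 0.458  -0.1536  0.012 ]
blue 12.5 (258.5, 243.5) 6.5 (252, 243, 14, 2) [ 0.4246 -0.1527  0.056 ] [ 0.4235 -0.1543  0.012 ]
rack 5707.0 [[103.0, 140.0], [107.0, 99.0], [251.0, 112.0], [248.0, 153.0]] [[0.6295, 0.1528], [0.7137, 0.1486], [0.6852, -0.1417], [0.6019, -0.1339]] [0.6576 0.0065] [0.0844, 0.2917]
rack 891.0 [[213.0, 144.0], [216.0, 113.0], [247.0, 116.0], [244.0, 147.0]] [[0.6197, -0.0648], [0.6821, -0.0702], [0.6759, -0.1324], [0.6135, -0.1264]] [ 0.6478 -0.0984] [0.0626, 0.0625]
rack 886.0 [[178.0, 141.0], [181.0, 110.0], [212.0, 113.0], [209.0, 144.0]] [[0.6263, 0.0034], [0.6893, -0.0015], [0.683, -0.0633], [0.6201, -0.0578]] [ 0.6547 -0.0298] [0.0632, 0.0621]
rack 878.0 [[143.0, 137.0], [146.0, 106.0], [177.0, 110.0], [174.0, 141.0]] [[0.6334, 0.0742], [0.6969, 0.069], [0.6893, 0.006], [0.626, 0.0118]] [0.6614 0.0403] [0.0638, 0.0635]
rack 889.0 [[108.0, 135.0], [111.0, 104.0], [143.0, 107.0], [140.0, 138.0]] [[0.6397, 0.1446], [0.7023, 0.1408], [0.6951, 0.0762], [0.6328, 0.0806]] [0.6675 0.1106] [0.0628, 0.065]
[[ 0.931  0.365 -0.001]
 [ 0.365 -0.931  0.002]
 [ 0.    -0.002 -1.   ]]
```

View pics/z.png

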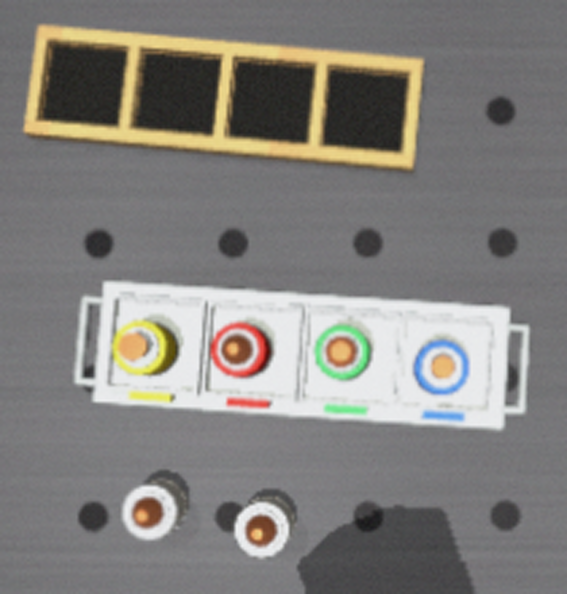

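The zoom confirms the order and shows the nozzles off-centre in their pans, so I'll check each one from the wrist camera. Fingers will close across the row. Turning the tool first.

>>> jog_arm --commands '[{"rot": [0,0,-8]},{"rot": [0,0,-8]},{"rot": [0,0,-8]},{"rot": [0,0,-8]},{"rot": [0,0,-8]}]'

```text
$.commands[0]: bad value
```

>>> jog_arm --commands '[{"rot": [0,0,-8]},{"rot": [0,0,-8]},{"rot": [0,0,-8]},{"travel": [48,12,0]},{"travel": [48,12,0]}]'

```text
$.commands[0]: bad value
```

>>> jog_arm --commands '[{"travel": [48,12,0]},{"travel": [48,12,0]},{"travel": [48,12,0]},{"travel": [48,12,0]},{"travel": [48,12,0]}]'

```text
$.commands[0]: bad value
```

>>> jog_arm --commands '[{"travel": [48,12,0]},{"travel": [48,12,0]},{"travel": [48,12,0]},{"travel": [48,12,0]},{"travel": [0,0,0]}]'

```text
$.commands[0]: bad value
```

```bash
cat >> m.py <<'E'
def goto(x,y,z,s=None):
    s=s or monitor.read_state();R=Ro.from_rotvec(s["tcp_rot"]).as_matrix()
    return ((R.T@(np.array([x,y,z])-s["tool_pos"]))*1000).round(1)
E
python3 - <<'E'
from m import *
s=monitor.read_state();print(s["time"],s["tool_pos"],s["q"].round(2));print(Ro.from_rotvec(s["tcp_rot"]).as_matrix().round(3))
c=cam("wrist");cv2.imwrite("pics/w1.png",c["color"]);print(ray(c,256,192))
for n in HUE: print(n,px(c,[.47,.05,.056]))
E
```

```text
0.15 [ 0.24628744 -0.62784509  0.23023545] [-1.23  0.26  1.61 -0.    1.27 -0.04]
[[ 0.931  0.365 -0.001]
 [ 0.365 -0.931  0.002]
 [ 0.    -0.002 -1.   ]]
(array([ 0.31285397, -0.60275098,  0.37378821]), array([-0.25748294, -0.09429017, -0.96168126]))
red [-555.38396962 -483.53356316]
yellow [-555.38396962 -483.53356316]
green [-555.38396962 -483.53356316]
blue [-555.38396962 -483.53356316]
```

View pics/w1.png

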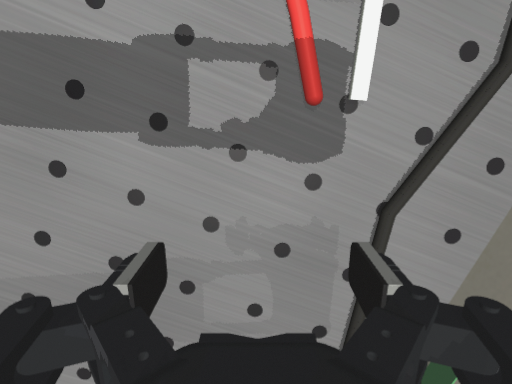

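The moves were refused because each row needs all three keys. The wrist picture only shows the empty table and the open fingers, at (150,270) and (365,270). Resending with complete rows.

>>> jog_arm --commands '[{"travel": [0,0,0],"rot": [0,0,-8],"claw": 0},{"travel": [0,0,0],"rot": [0,0,-8],"claw": 0},{"travel": [0,0,0],"rot": [0,0,-8],"claw": 0},{"travel": [0,0,0],"rot": [0,0,-8],"claw": 0},{"travel": [0,0,0],"rot": [0,0,-8],"claw": 0}]' --force 40

```text
time: 0.7
tool_pos: [0.2464, -0.6282, 0.2309]
tcp_rot: [-2.696, -1.612, -0.0]
wrist_force: [-0.6, 0.7, 0.4]
width: 1.0
grip_force: 0.0
```

>>> jog_arm --commands '[{"travel": [0,0,0],"rot": [0,0,-8],"claw": 0},{"travel": [0,0,0],"rot": [0,0,-8],"claw": 0},{"travel": [0,0,0],"rot": [0,0,-8],"claw": 0},{"travel": [0,0,0],"rot": [0,0,0],"claw": 0},{"travel": [0,0,0],"rot": [0,0,0],"claw": 0}]'

```text
time: 1.2
tool_pos: [0.2464, -0.6282, 0.231]
tcp_rot: [-2.312, -2.127, -0.0]
wrist_force: [-0.4, -0.0, 0.1]
width: 1.001
grip_force: 0.0
```

```bash
python3 - <<'E'
from m import *
s=monitor.read_state();print(s["time"],s["tool_pos"],s["q"].round(2));print(Ro.from_rotvec(s["tcp_rot"]).as_matrix().round(3))
print(goto(.472,0.0,.2))
E
```

```text
1.2 [ 0.24642922 -0.62824362  0.23102983] [-1.23  0.26  1.6  -0.    1.27 -1.15]
[[ 0.083  0.997 -0.   ]
 [ 0.997 -0.083  0.   ]
 [ 0.    -0.    -1.   ]]
[644.8 172.6  31.2]
```

>>> jog_arm --commands '[{"travel": [45,13,0],"rot": [0,0,0],"claw": 0},{"travel": [45,13,0],"rot": [0,0,0],"claw": 0},{"travel": [45,13,0],"rot": [0,0,0],"claw": 0},{"travel": [45,13,0],"rot": [0,0,0],"claw": 0},{"travel": [45,13,0],"rot": [0,0,0],"claw": 0}]'

```text
time: 1.7
tool_pos: [0.3296, -0.4076, 0.2313]
tcp_rot: [2.312, 2.127, 0.0]
wrist_force: [0.2, -1.0, -0.5]
width: 1.006
grip_force: 0.0
```

>>> jog_arm --commands '[{"travel": [45,13,0],"rot": [0,0,0],"claw": 0},{"travel": [45,13,0],"rot": [0,0,0],"claw": 0},{"travel": [45,13,0],"rot": [0,0,0],"claw": 0},{"travel": [45,13,0],"rot": [0,0,0],"claw": 0},{"travel": [45,13,0],"rot": [0,0,0],"claw": 0}]'

```text
time: 2.2
tool_pos: [0.4123, -0.1885, 0.2316]
tcp_rot: [2.311, 2.126, 0.001]
wrist_force: [0.7, -0.5, 0.4]
width: 1.001
grip_force: 0.0
```

>>> jog_arm --commands '[{"travel": [45,13,0],"rot": [0,0,0],"claw": 0},{"travel": [45,13,0],"rot": [0,0,0],"claw": 0},{"travel": [40,10,0],"rot": [0,0,0],"claw": 0},{"travel": [0,0,0],"rot": [0,0,0],"claw": 0},{"travel": [0,0,0],"rot": [0,0,0],"claw": 0}]'

```text
time: 2.7
tool_pos: [0.4583, -0.0628, 0.2313]
tcp_rot: [2.307, 2.132, -0.001]
wrist_force: [0.3, -0.5, 0.6]
width: 0.999
grip_force: 0.0
```

```bash
python3 - <<'E'
from m import *
s=monitor.read_state();print(s["time"],s["tool_pos"],s["q"].round(2))
c=cam("wrist");cv2.imwrite("pics/w2.png",c["color"])
for n in HUE:
    cs,_=cv2.findContours(mask(c,n),cv2.RETR_EXTERNAL,cv2.CHAIN_APPROX_NONE)
    for k in sorted(cs,key=cv2.contourArea)[::-1][:1]:
        (u,v),r=cv2.minEnclosingCircle(k);print(n,cv2.contourArea(k),(round(u,1),round(v,1)),round(r,1),cv2.boundingRect(k),onplane(c,u,v,.056).round(4))
for X in([.472,.055,.056],[.4694,-.0143,.056],[.4678,-.0844,.056],[.457,-.152,.056]):print(px(c,X).round())
E
```

```text
2.7 [ 0.4583265  -0.06277954  0.23131665] [-0.19 -0.15  2.04 -0.    1.25 -0.11]
red 1019.5 (264.5, 123.1) 18.7 (247, 105, 36, 37) [ 0.4711 -0.0124  0.056 ]
yellow 1306.5 (261.0, 51.7) 22.7 (242, 29, 39, 46) [0.4726 0.0542 0.056 ]
green 978.5 (267.5, 187.3) 19.3 (251, 168, 34, 39) [ 0.4694 -0.0796  0.056 ]
blue 495.5 (262.1, 243.2) 20.9 (247, 224, 32, 40) [ 0.4587 -0.1445  0.056 ]
[260.  51.]
[263. 125.]
[266. 192.]
[261. 249.]
```

View pics/w2.png

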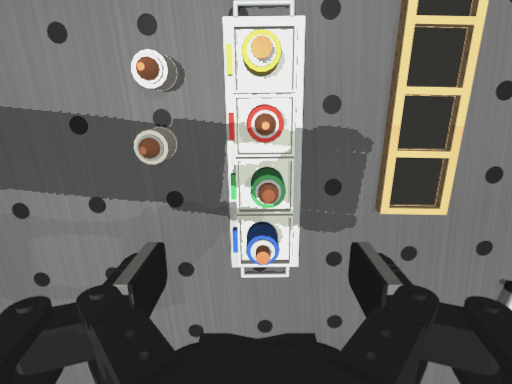

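Wrist view: all four nozzles are upright in their pans, yellow (261,52), red (264,123), green (267,187), blue (262,243). Both cameras agree within about 3 mm. Picking yellow first.

>>> jog_arm --commands '[{"travel": [40,1,0],"rot": [0,0,0],"claw": 0},{"travel": [40,1,0],"rot": [0,0,0],"claw": 0},{"travel": [39,1,20],"rot": [0,0,0],"claw": 0},{"travel": [0,0,50],"rot": [0,0,0],"claw": 0},{"travel": [0,0,50],"rot": [0,0,0],"claw": 0}]'

```text
time: 3.25
tool_pos: [0.4726, 0.0544, 0.1117]
tcp_rot: [2.307, 2.127, 0.006]
wrist_force: [0.9, -0.8, -1.1]
width: 0.999
grip_force: 0.0
```

```bash
python3 - <<'E'
from m import *
print(goto(.4715,.0555,.025))
c=cam("wrist");cv2.imwrite("pics/w3.png",c["color"])
E
```

```text
[ 1.  -1.7 86.7]
```

View pics/w3.png

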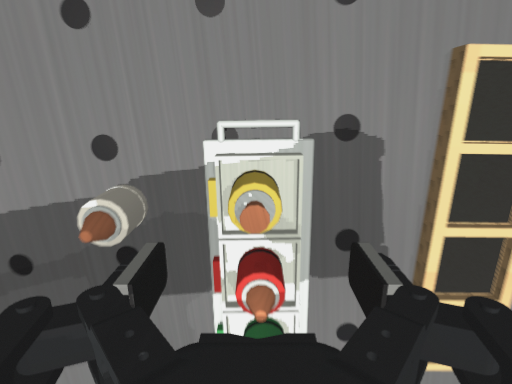

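Yellow (254,200) lies midway between the fingers and the near look-alike (110,215) is well clear. Descend and close.

>>> jog_arm --commands '[{"travel": [1,-1,40],"rot": [0,0,0],"claw": 0},{"travel": [0,0,30],"rot": [0,0,0],"claw": 0},{"travel": [0,0,16],"rot": [0,0,0],"claw": 0},{"travel": [0,0,0],"rot": [0,0,0],"claw": 0},{"travel": [0,0,0],"rot": [0,0,0],"claw": 120}]'

```text
time: 3.8
tool_pos: [0.4705, 0.0548, 0.0262]
tcp_rot: [2.311, 2.128, 0.0]
wrist_force: [0.2, -0.2, 0.4]
width: 0.859
grip_force: 0.0
```

>>> jog_arm --commands '[{"travel": [0,0,0],"rot": [0,0,0],"claw": 200},{"travel": [0,0,0],"rot": [0,0,0],"claw": 200},{"travel": [0,0,0],"rot": [0,0,0],"claw": 200},{"travel": [0,0,0],"rot": [0,0,0],"claw": 200},{"travel": [0,0,0],"rot": [0,0,0],"claw": 200}]'

```text
time: 4.3
tool_pos: [0.4714, 0.0558, 0.0271]
tcp_rot: [2.307, 2.13, 0.003]
wrist_force: [-1.0, -1.4, 6.5]
width: 0.428
grip_force: 39.9
```

```bash
python3 - <<'E'
from m import *
s=monitor.read_state();print(s["tool_pos"],s["width"],s["grip_force"])
print(goto(.648,-.099,.13))
E
```

```text
[0.47137004 0.05584943 0.02707042] 0.4283055352722063 39.86972272396088
[-140.3  188.7 -102.4]
```

>>> jog_arm --commands '[{"travel": [0,0,-30],"rot": [0,0,0],"claw": 200},{"travel": [0,0,-40],"rot": [0,0,0],"claw": 200},{"travel": [0,0,-32],"rot": [0,0,0],"claw": 200},{"travel": [-14,20,0],"rot": [0,0,0],"claw": 200},{"travel": [-25,33,0],"rot": [0,0,0],"claw": 200}]'

```text
time: 4.8
tool_pos: [0.5198, 0.0138, 0.1293]
tcp_rot: [2.305, 2.133, 0.004]
wrist_force: [1.2, 0.7, -1.1]
width: 0.434
grip_force: 40.9
```

>>> jog_arm --commands '[{"travel": [-30,40,0],"rot": [0,0,0],"claw": 200},{"travel": [-30,40,0],"rot": [0,0,0],"claw": 200},{"travel": [-25,35,0],"rot": [0,0,0],"claw": 200},{"travel": [-16,21,0],"rot": [0,0,0],"claw": 200},{"travel": [0,0,0],"rot": [0,0,0],"claw": 200}]'

```text
time: 5.3
tool_pos: [0.6496, -0.1014, 0.1274]
tcp_rot: [2.309, 2.127, 0.001]
wrist_force: [-0.7, -0.6, -1.6]
width: 0.428
grip_force: 40.9
```

```bash
python3 - <<'E'
from m import *
s=monitor.read_state();print(s["time"],s["tool_pos"],s["width"],s["grip_force"])
print(goto(.648,-.099,.024))
c=cam("wrist");cv2.imwrite("pics/w4.png",c["color"])
E
```

```text
5.3 [ 0.6496418  -0.10141025  0.12737801] 0.427588337475923 40.89073956012726
[  2.4  -2.1 103.4]
```

View pics/w4.png

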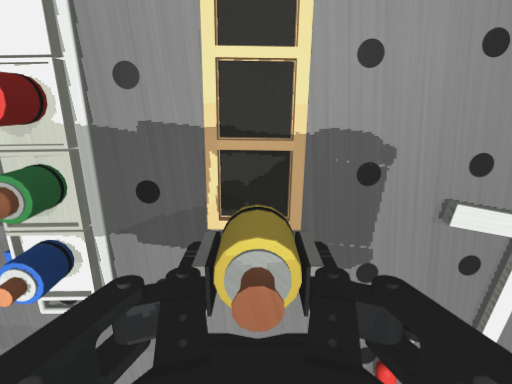

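Yellow is held upright above the rack (258,270), with the rightmost pocket seen at (255,183). Checking that pocket's position from this view.

```bash
python3 - <<'E'
from m import *
c=cam("wrist")
for u,v in((255,146),(218,183),(294,183),(218,58),(297,58),(216,138),(297,138),(256,58),(256,138)): print((u,v),onplane(c,u,v,.018).round(4))
E
```

```text
(255, 146) [ 0.6504 -0.063   0.018 ]
(218, 183) [ 0.6166 -0.0915  0.018 ]
(294, 183) [ 0.6806 -0.0968  0.018 ]
(218, 58) [0.628  0.0056 0.018 ]
(297, 58) [0.6877 0.0007 0.018 ]
(216, 138) [ 0.6194 -0.054   0.018 ]
(297, 138) [ 0.6849 -0.0593  0.018 ]
(256, 58) [0.6567 0.0032 0.018 ]
(256, 138) [ 0.6517 -0.0566  0.018 ]
```

>>> jog_arm --commands '[{"travel": [3,-2,40],"rot": [0,0,0],"claw": 200},{"travel": [0,0,40],"rot": [0,0,0],"claw": 200},{"travel": [0,0,16],"rot": [0,0,0],"claw": 200},{"travel": [0,0,4],"rot": [0,0,0],"claw": 200},{"travel": [0,0,0],"rot": [0,0,0],"claw": 200}]'

```text
time: 5.9
tool_pos: [0.6451, -0.095, 0.0275]
tcp_rot: [-2.308, -2.131, 0.0]
wrist_force: [0.5, 1.0, 0.1]
width: 0.429
grip_force: 40.8
```

```bash
python3 - <<'E'
from m import *
s=monitor.read_state();print(s["time"],s["tool_pos"],s["wrist_force"],goto(.648,-.098,.0235))
E
```

```text
5.9 [ 0.64506668 -0.09500622  0.02753705] [0.460174   0.99999323 0.07925446] [-2.8  3.2  4. ]
```

>>> jog_arm --commands '[{"travel": [-1,2,2],"rot": [0,0,0],"claw": 200},{"travel": [0,0,1],"rot": [0,0,0],"claw": 200},{"travel": [0,0,1],"rot": [0,0,0],"claw": 200},{"travel": [0,0,0],"rot": [0,0,0],"claw": 200},{"travel": [0,0,0],"rot": [0,0,0],"claw": 200}]'

```text
time: 6.4
tool_pos: [0.6474, -0.0968, 0.0237]
tcp_rot: [2.308, 2.13, 0.0]
wrist_force: [-0.1, -0.2, -1.8]
width: 0.429
grip_force: 40.8
```

>>> jog_arm --commands '[{"travel": [0,0,1],"rot": [0,0,0],"claw": 200},{"travel": [0,0,0],"rot": [0,0,0],"claw": 200},{"travel": [0,0,0],"rot": [0,0,0],"claw": 200},{"travel": [0,0,0],"rot": [0,0,0],"claw": 200},{"travel": [0,0,0],"rot": [0,0,0],"claw": 200}]'

```text
time: 6.9
tool_pos: [0.6475, -0.0968, 0.0231]
tcp_rot: [2.308, 2.131, 0.0]
wrist_force: [-3.2, 0.4, 4.7]
width: 0.434
grip_force: 41.4
```

Floor contact at TCP z 0.023. Release and rise.

>>> jog_arm --commands '[{"travel": [0,0,0],"rot": [0,0,0],"claw": 80},{"travel": [0,0,0],"rot": [0,0,0],"claw": 0},{"travel": [0,0,0],"rot": [0,0,0],"claw": 0},{"travel": [0,0,0],"rot": [0,0,0],"claw": 0},{"travel": [0,0,0],"rot": [0,0,0],"claw": 0}]'

```text
time: 7.4
tool_pos: [0.6472, -0.0967, 0.0221]
tcp_rot: [-2.308, -2.131, 0.0]
wrist_force: [-0.1, 0.4, 0.3]
width: 0.999
grip_force: 0.0
```

>>> jog_arm --commands '[{"travel": [0,0,-20],"rot": [0,0,0],"claw": 0},{"travel": [0,0,-40],"rot": [0,0,0],"claw": 0},{"travel": [0,0,-45],"rot": [0,0,0],"claw": 0},{"travel": [0,0,0],"rot": [0,0,0],"claw": 0},{"travel": [0,0,0],"rot": [0,0,0],"claw": 0}]'

```text
time: 7.9
tool_pos: [0.6488, -0.097, 0.1296]
tcp_rot: [2.306, 2.128, 0.004]
wrist_force: [0.1, -0.1, -1.0]
width: 0.999
grip_force: 0.0
```

```bash
python3 - <<'E'
from m import *
print(goto(.4705,-.0125,.12))
c=cam("wrist");cv2.imwrite("pics/w5.png",c["color"])
E
```

```text
[  70.  -184.5    8.8]
```

View pics/w5.png

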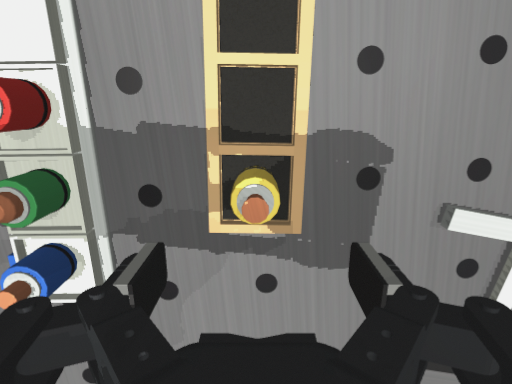

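Yellow stands upright and free in the rightmost pocket (255,195). Next, red.

>>> jog_arm --commands '[{"travel": [14,-37,0],"rot": [0,0,0],"claw": 0},{"travel": [17,-45,0],"rot": [0,0,0],"claw": 0},{"travel": [17,-45,0],"rot": [0,0,0],"claw": 0},{"travel": [14,-37,0],"rot": [0,0,0],"claw": 0},{"travel": [8,-20,0],"rot": [0,0,0],"claw": 0}]'

```text
time: 8.45
tool_pos: [0.464, -0.011, 0.1241]
tcp_rot: [-2.304, -2.128, 0.007]
wrist_force: [-0.9, 0.3, 0.1]
width: 1.002
grip_force: 0.0
```

>>> jog_arm --commands '[{"travel": [0,0,0],"rot": [0,0,0],"claw": 0},{"travel": [0,0,0],"rot": [0,0,0],"claw": 0},{"travel": [0,0,0],"rot": [0,0,0],"claw": 0},{"travel": [0,0,0],"rot": [0,0,0],"claw": 0},{"travel": [0,0,0],"rot": [0,0,0],"claw": 0}]'

```text
time: 8.95
tool_pos: [0.4702, -0.0126, 0.1272]
tcp_rot: [-2.309, -2.13, 0.0]
wrist_force: [-0.1, 0.4, 0.1]
width: 0.996
grip_force: 0.0
```

```bash
python3 - <<'E'
from m import *
print(monitor.read_state()["tool_pos"],goto(.4705,-.0125,.0255))
c=cam("wrist")
cs,_=cv2.findContours(mask(c,"red"),cv2.RETR_EXTERNAL,cv2.CHAIN_APPROX_NONE)
k=max(cs,key=cv2.contourArea);x,y,w,h=cv2.boundingRect(k);print(x,y,w,h,onplane(c,x+w/2,y+h-w/2,.056))
E
```

```text
[ 0.47023253 -0.01264995  0.12719082] [  0.2   0.3 101.7]
232 168 50 60 [ 0.47151177 -0.01256481  0.056     ]
```

>>> jog_arm --commands '[{"travel": [0,1,45],"rot": [0,0,0],"claw": 0},{"travel": [0,0,38],"rot": [0,0,0],"claw": 0},{"travel": [0,0,18],"rot": [0,0,0],"claw": 0},{"travel": [0,0,0],"rot": [0,0,0],"claw": 0},{"travel": [0,0,0],"rot": [0,0,0],"claw": 120}]'

```text
time: 9.5
tool_pos: [0.4708, -0.0124, 0.0264]
tcp_rot: [-2.308, -2.13, 0.0]
wrist_force: [1.3, 0.3, 0.4]
width: 0.861
grip_force: 0.0
```

>>> jog_arm --commands '[{"travel": [0,0,0],"rot": [0,0,0],"claw": 200},{"travel": [0,0,0],"rot": [0,0,0],"claw": 200},{"travel": [0,0,0],"rot": [0,0,0],"claw": 200},{"travel": [0,0,0],"rot": [0,0,0],"claw": 200},{"travel": [0,0,0],"rot": [0,0,0],"claw": 200}]'

```text
time: 10.0
tool_pos: [0.472, -0.0124, 0.0281]
tcp_rot: [2.307, 2.129, 0.003]
wrist_force: [-0.8, -1.6, 6.2]
width: 0.431
grip_force: 40.1
```

```bash
python3 - <<'E'
from m import *
s=monitor.read_state();print(s["tool_pos"],s["width"],s["grip_force"])
print(goto(.655,-.028,.128))
E
```

```text
[ 0.47200763 -0.01244607  0.02806425] 0.431405060338785 40.0999653339386
[ -0.9 184.  -99.3]
```

>>> jog_arm --commands '[{"travel": [0,0,-30],"rot": [0,0,0],"claw": 200},{"travel": [0,0,-40],"rot": [0,0,0],"claw": 200},{"travel": [0,0,-30],"rot": [0,0,0],"claw": 200},{"travel": [0,20,0],"rot": [0,0,0],"claw": 200},{"travel": [0,35,0],"rot": [0,0,0],"claw": 200}]'

```text
time: 10.5
tool_pos: [0.5253, -0.0166, 0.1284]
tcp_rot: [2.307, 2.13, 0.003]
wrist_force: [0.3, 0.7, -0.8]
width: 0.433
grip_force: 40.5
```

>>> jog_arm --commands '[{"travel": [0,45,0],"rot": [0,0,0],"claw": 200},{"travel": [0,40,0],"rot": [0,0,0],"claw": 200},{"travel": [0,30,0],"rot": [0,0,0],"claw": 200},{"travel": [-1,15,0],"rot": [0,0,0],"claw": 200},{"travel": [0,0,0],"rot": [0,0,0],"claw": 200}]'

```text
time: 11.0
tool_pos: [0.6568, -0.0284, 0.1264]
tcp_rot: [2.308, 2.13, 0.002]
wrist_force: [-1.0, -0.6, -0.7]
width: 0.433
grip_force: 40.5
```

>>> jog_arm --commands '[{"travel": [0,0,0],"rot": [0,0,0],"claw": 200},{"travel": [0,0,0],"rot": [0,0,0],"claw": 200},{"travel": [0,0,30],"rot": [0,0,0],"claw": 200},{"travel": [0,0,25],"rot": [0,0,0],"claw": 200},{"travel": [0,0,0],"rot": [0,0,0],"claw": 200}]'

```text
time: 11.5
tool_pos: [0.65, -0.0276, 0.0671]
tcp_rot: [-2.304, -2.127, 0.009]
wrist_force: [-0.4, -0.4, -1.6]
width: 0.435
grip_force: 40.5
```

```bash
python3 - <<'E'
from m import *
s=monitor.read_state();print(s["tool_pos"],s["width"],s["grip_force"])
print(goto(.655,-.028,.024))
E
```

```text
[ 0.64995017 -0.02764209  0.06712949] 0.4349937416525754 40.485422015190125
[ 0.   5.4 43.1]
```

>>> jog_arm --commands '[{"travel": [0,0,0],"rot": [0,0,0],"claw": 200},{"travel": [0,0,25],"rot": [0,0,0],"claw": 200},{"travel": [0,0,15],"rot": [0,0,0],"claw": 200},{"travel": [0,0,5],"rot": [0,0,0],"claw": 200},{"travel": [0,0,1],"rot": [0,0,0],"claw": 200}]'

```text
time: 12.0
tool_pos: [0.6543, -0.0281, 0.025]
tcp_rot: [-2.308, -2.13, 0.001]
wrist_force: [0.1, -0.4, -1.4]
width: 0.431
grip_force: 40.5
```

>>> jog_arm --commands '[{"travel": [0,0,1],"rot": [0,0,0],"claw": 200},{"travel": [0,0,1],"rot": [0,0,0],"claw": 200},{"travel": [0,0,0],"rot": [0,0,0],"claw": 200},{"travel": [0,0,0],"rot": [0,0,0],"claw": 200},{"travel": [0,0,0],"rot": [0,0,0],"claw": 200}]'

```text
time: 12.5
tool_pos: [0.6555, -0.0282, 0.0241]
tcp_rot: [2.308, 2.13, 0.002]
wrist_force: [0.1, -0.3, 1.0]
width: 0.433
grip_force: 40.6
```

Touching now. Half a millimetre more, then release and rise.

>>> jog_arm --commands '[{"travel": [0,0,0.5],"rot": [0,0,0],"claw": 200},{"travel": [0,0,0],"rot": [0,0,0],"claw": 200},{"travel": [0,0,0],"rot": [0,0,0],"claw": 80},{"travel": [0,0,0],"rot": [0,0,0],"claw": 0},{"travel": [0,0,0],"rot": [0,0,0],"claw": 0}]'

```text
time: 13.0
tool_pos: [0.6544, -0.0281, 0.0224]
tcp_rot: [-2.308, -2.13, 0.001]
wrist_force: [0.4, 0.1, 0.0]
width: 0.918
grip_force: 0.0
```

>>> jog_arm --commands '[{"travel": [0,0,0],"rot": [0,0,0],"claw": 0},{"travel": [0,0,0],"rot": [0,0,0],"claw": 0},{"travel": [0,0,-20],"rot": [0,0,0],"claw": 0},{"travel": [0,0,-40],"rot": [0,0,0],"claw": 0},{"travel": [0,0,-45],"rot": [0,0,0],"claw": 0}]'

```text
time: 13.5
tool_pos: [0.6529, -0.0279, 0.1265]
tcp_rot: [-2.306, -2.128, 0.005]
wrist_force: [-0.1, 0.1, 0.4]
width: 0.999
grip_force: 0.0
```

```bash
python3 - <<'E'
from m import *
print(monitor.read_state()["tool_pos"],goto(.469,-.0825,.127))
c=cam("wrist");cv2.imwrite("pics/w6.png",c["color"])
E
```

```text
[ 0.65287766 -0.02794393  0.12653096] [ -69.1 -178.9    0.4]
```

View pics/w6.png

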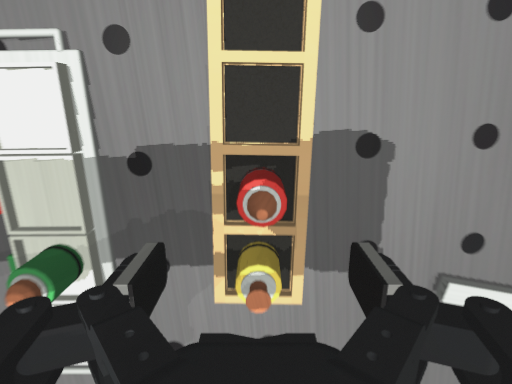

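Red (262,200) and yellow (258,275) both stand in their pockets. Next, green.

>>> jog_arm --commands '[{"travel": [-14,-36,0],"rot": [0,0,0],"claw": 0},{"travel": [-17,-44,0],"rot": [0,0,0],"claw": 0},{"travel": [-17,-44,0],"rot": [0,0,0],"claw": 0},{"travel": [-14,-36,0],"rot": [0,0,0],"claw": 0},{"travel": [-8,-20,0],"rot": [0,0,0],"claw": 0}]'

```text
time: 14.05
tool_pos: [0.4664, -0.0838, 0.1271]
tcp_rot: [-2.308, -2.129, 0.002]
wrist_force: [-0.1, -0.5, -0.3]
width: 1.001
grip_force: 0.0
```

>>> jog_arm --commands '[{"travel": [0,0,0],"rot": [0,0,0],"claw": 0},{"travel": [0,0,0],"rot": [0,0,0],"claw": 0},{"travel": [0,0,0],"rot": [0,0,0],"claw": 0},{"travel": [0,0,0],"rot": [0,0,0],"claw": 0},{"travel": [0,0,0],"rot": [0,0,0],"claw": 0}]'

```text
time: 14.55
tool_pos: [0.4706, -0.0833, 0.1278]
tcp_rot: [2.308, 2.132, 0.0]
wrist_force: [0.2, 0.1, 0.0]
width: 1.0
grip_force: 0.0
```

```bash
python3 - <<'E'
from m import *
print(monitor.read_state()["tool_pos"],goto(.4695,-.0825,.0265))
c=cam("wrist")
cs,_=cv2.findContours(mask(c,"green"),cv2.RETR_EXTERNAL,cv2.CHAIN_APPROX_NONE)
k=max(cs,key=cv2.contourArea);x,y,w,h=cv2.boundingRect(k);print(x,y,w,h,onplane(c,x+w/2,y+h-w/2,.056))
E
```

```text
[ 0.47062979 -0.08325618  0.12776648] [  0.7  -1.2 101.3]
229 170 50 57 [ 0.46978343 -0.08243712  0.056     ]
```

>>> jog_arm --commands '[{"travel": [1,0,45],"rot": [0,0,0],"claw": 0},{"travel": [0,0,38],"rot": [0,0,0],"claw": 0},{"travel": [0,0,18],"rot": [0,0,0],"claw": 0},{"travel": [0,0,0],"rot": [0,0,0],"claw": 0},{"travel": [0,0,0],"rot": [0,0,0],"claw": 120}]'

```text
time: 15.1
tool_pos: [0.4701, -0.0824, 0.0268]
tcp_rot: [-2.308, -2.131, 0.0]
wrist_force: [0.5, -0.8, 0.5]
width: 0.853
grip_force: 0.0
```

>>> jog_arm --commands '[{"travel": [0,0,0],"rot": [0,0,0],"claw": 200},{"travel": [0,0,0],"rot": [0,0,0],"claw": 200},{"travel": [0,0,0],"rot": [0,0,0],"claw": 200},{"travel": [0,0,0],"rot": [0,0,0],"claw": 200},{"travel": [0,0,0],"rot": [0,0,0],"claw": 200}]'

```text
time: 15.6
tool_pos: [0.4711, -0.0828, 0.0285]
tcp_rot: [2.307, 2.129, 0.002]
wrist_force: [-1.4, -0.2, 6.8]
width: 0.431
grip_force: 40.0
```

```bash
python3 - <<'E'
from m import *
s=monitor.read_state();print(s["tool_pos"],s["width"],s["grip_force"])
print(goto(.6615,.042,.127))
E
```

```text
[ 0.47107189 -0.08279235  0.0285372 ] 0.43131367292959155 40.00737726688385
[139.6 180.1 -98. ]
```

>>> jog_arm --commands '[{"travel": [0,0,-30],"rot": [0,0,0],"claw": 200},{"travel": [0,0,-40],"rot": [0,0,0],"claw": 200},{"travel": [0,0,-30],"rot": [0,0,0],"claw": 200},{"travel": [15,20,0],"rot": [0,0,0],"claw": 200},{"travel": [25,33,0],"rot": [0,0,0],"claw": 200}]'

```text
time: 16.1
tool_pos: [0.5263, -0.0476, 0.129]
tcp_rot: [2.309, 2.126, 0.003]
wrist_force: [-0.1, -1.3, -1.5]
width: 0.43
grip_force: 40.8
```

>>> jog_arm --commands '[{"travel": [30,39,0],"rot": [0,0,0],"claw": 200},{"travel": [30,39,0],"rot": [0,0,0],"claw": 200},{"travel": [25,32,0],"rot": [0,0,0],"claw": 200},{"travel": [14,17,0],"rot": [0,0,0],"claw": 200},{"travel": [0,0,0],"rot": [0,0,0],"claw": 200}]'

```text
time: 16.6
tool_pos: [0.6629, 0.0438, 0.1271]
tcp_rot: [2.305, 2.133, 0.004]
wrist_force: [-0.9, -0.4, -1.1]
width: 0.43
grip_force: 40.8
```

>>> jog_arm --commands '[{"travel": [0,0,0],"rot": [0,0,0],"claw": 200},{"travel": [0,0,0],"rot": [0,0,0],"claw": 200},{"travel": [0,0,30],"rot": [0,0,0],"claw": 200},{"travel": [0,0,25],"rot": [0,0,0],"claw": 200},{"travel": [0,0,0],"rot": [0,0,0],"claw": 200}]'

```text
time: 17.1
tool_pos: [0.6555, 0.0406, 0.0675]
tcp_rot: [-2.305, -2.126, 0.011]
wrist_force: [-2.3, -1.1, -2.0]
width: 0.43
grip_force: 40.8
```

>>> jog_arm --commands '[{"travel": [0,0,0],"rot": [0,0,0],"claw": 200},{"travel": [0,0,0],"rot": [0,0,0],"claw": 200},{"travel": [0,0,0],"rot": [0,0,0],"claw": 200},{"travel": [0,0,0],"rot": [0,0,0],"claw": 200},{"travel": [0,0,0],"rot": [0,0,0],"claw": 200}]'

```text
time: 17.6
tool_pos: [0.6609, 0.0417, 0.0728]
tcp_rot: [2.308, 2.13, 0.002]
wrist_force: [-0.8, -0.7, -2.2]
width: 0.428
grip_force: 40.8
```

```bash
python3 - <<'E'
from m import *
s=monitor.read_state();print(s["tool_pos"],s["width"],s["grip_force"])
print(goto(.6615,.042,.0265))
c=cam("wrist");cv2.imwrite("pics/w7.png",c["color"])
E
```

```text
[0.66094689 0.04173166 0.07277569] 0.4282959625690202 40.75020253658295
[ 0.3  0.5 46.3]
```

View pics/w7.png

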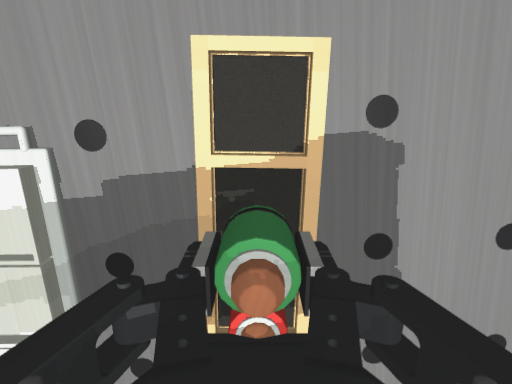

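Green is upright and held over its pocket, with red behind it (258,325) and the last pocket empty (260,105). Lowering.

>>> jog_arm --commands '[{"travel": [0,0,25],"rot": [0,0,0],"claw": 200},{"travel": [0,0,16],"rot": [0,0,0],"claw": 200},{"travel": [0,0,5],"rot": [0,0,0],"claw": 200},{"travel": [0,0,1],"rot": [0,0,0],"claw": 200},{"travel": [0,0,0],"rot": [0,0,0],"claw": 200}]'

```text
time: 18.15
tool_pos: [0.6597, 0.0417, 0.0247]
tcp_rot: [-2.308, -2.13, 0.002]
wrist_force: [-0.2, 0.5, -0.4]
width: 0.432
grip_force: 40.9
```

>>> jog_arm --commands '[{"travel": [0,0,1],"rot": [0,0,0],"claw": 200},{"travel": [0,0,0.5],"rot": [0,0,0],"claw": 200},{"travel": [0,0,0],"rot": [0,0,0],"claw": 200},{"travel": [0,0,0],"rot": [0,0,0],"claw": 200},{"travel": [0,0,0],"rot": [0,0,0],"claw": 200}]'

```text
time: 18.65
tool_pos: [0.6599, 0.0417, 0.0246]
tcp_rot: [-2.308, -2.13, 0.001]
wrist_force: [-4.8, -0.9, 7.4]
width: 0.433
grip_force: 41.6
```

>>> jog_arm --commands '[{"travel": [0,0,0],"rot": [0,0,0],"claw": 80},{"travel": [0,0,0],"rot": [0,0,0],"claw": 0},{"travel": [0,0,0],"rot": [0,0,0],"claw": 0},{"travel": [0,0,0],"rot": [0,0,0],"claw": 0},{"travel": [0,0,0],"rot": [0,0,0],"claw": 0}]'

```text
time: 19.15
tool_pos: [0.6603, 0.0417, 0.0231]
tcp_rot: [-2.308, -2.131, 0.0]
wrist_force: [0.3, -0.1, -0.6]
width: 1.001
grip_force: 0.0
```

>>> jog_arm --commands '[{"travel": [0,0,-20],"rot": [0,0,0],"claw": 0},{"travel": [0,0,-40],"rot": [0,0,0],"claw": 0},{"travel": [0,0,-45],"rot": [0,0,0],"claw": 0},{"travel": [0,0,0],"rot": [0,0,0],"claw": 0},{"travel": [0,0,0],"rot": [0,0,0],"claw": 0}]'

```text
time: 19.65
tool_pos: [0.6619, 0.0417, 0.1306]
tcp_rot: [2.306, 2.129, 0.005]
wrist_force: [-0.2, -0.3, -0.2]
width: 0.998
grip_force: 0.0
```

```bash
python3 - <<'E'
from m import *
print(monitor.read_state()["tool_pos"],goto(.458,-.1505,.127))
c=cam("wrist");cv2.imwrite("pics/w8.png",c["color"])
E
```

```text
[0.661928   0.04171059 0.13064386] [-207.9 -187.9    2.7]
```

View pics/w8.png

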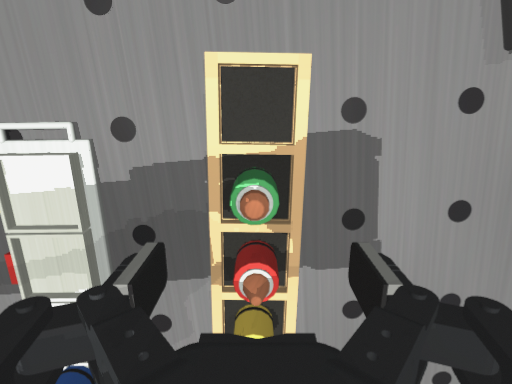

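Green (255,203) is in its pocket, with red and yellow still standing. Last one, blue.

>>> jog_arm --commands '[{"travel": [-24,-22,0],"rot": [0,0,0],"claw": 0},{"travel": [-34,-30,0],"rot": [0,0,0],"claw": 0},{"travel": [-34,-30,0],"rot": [0,0,0],"claw": 0},{"travel": [-34,-30,0],"rot": [0,0,0],"claw": 0},{"travel": [-34,-30,0],"rot": [0,0,0],"claw": 0}]'

```text
time: 20.2
tool_pos: [0.5028, -0.1069, 0.1258]
tcp_rot: [-2.305, -2.129, 0.004]
wrist_force: [-0.3, -0.8, 1.2]
width: 1.0
grip_force: 0.0
```

>>> jog_arm --commands '[{"travel": [-30,-27,0],"rot": [0,0,0],"claw": 0},{"travel": [-18,-18,0],"rot": [0,0,0],"claw": 0},{"travel": [0,0,0],"rot": [0,0,0],"claw": 0},{"travel": [0,0,0],"rot": [0,0,0],"claw": 0},{"travel": [0,0,0],"rot": [0,0,0],"claw": 0}]'

```text
time: 20.7
tool_pos: [0.4575, -0.1501, 0.1275]
tcp_rot: [-2.307, -2.13, 0.0]
wrist_force: [0.2, 0.3, 0.1]
width: 1.001
grip_force: 0.0
```

>>> jog_arm --commands '[{"travel": [0,0,0],"rot": [0,0,0],"claw": 0},{"travel": [0,0,0],"rot": [0,0,0],"claw": 0},{"travel": [0,0,0],"rot": [0,0,0],"claw": 0},{"travel": [0,0,0],"rot": [0,0,0],"claw": 0},{"travel": [0,0,0],"rot": [0,0,0],"claw": 0}]'

```text
time: 21.2
tool_pos: [0.4575, -0.1506, 0.1283]
tcp_rot: [2.308, 2.131, 0.0]
wrist_force: [0.3, -0.4, -0.1]
width: 0.999
grip_force: 0.0
```

```bash
python3 - <<'E'
from m import *
print(monitor.read_state()["tool_pos"],goto(.4585,-.1505,.0265))
c=cam("wrist")
cs,_=cv2.findContours(mask(c,"blue"),cv2.RETR_EXTERNAL,cv2.CHAIN_APPROX_NONE)
k=max(cs,key=cv2.contourArea);x,y,w,h=cv2.boundingRect(k);print(x,y,w,h,onplane(c,x+w/2,y+h-w/2,.056))
E
```

```text
[ 0.45747214 -0.15056901  0.12831976] [  0.2   1.  101.8]
232 171 50 58 [ 0.45866152 -0.1516053   0.056     ]
```

>>> jog_arm --commands '[{"travel": [-1,1,45],"rot": [0,0,0],"claw": 0},{"travel": [0,0,38],"rot": [0,0,0],"claw": 0},{"travel": [0,0,18],"rot": [0,0,0],"claw": 0},{"travel": [0,0,0],"rot": [0,0,0],"claw": 0},{"travel": [0,0,0],"rot": [0,0,0],"claw": 120}]'

```text
time: 21.75
tool_pos: [0.4584, -0.1519, 0.0275]
tcp_rot: [-2.308, -2.131, 0.0]
wrist_force: [0.1, 0.3, 0.4]
width: 0.855
grip_force: 0.0
```

>>> jog_arm --commands '[{"travel": [0,0,0],"rot": [0,0,0],"claw": 200},{"travel": [0,0,0],"rot": [0,0,0],"claw": 200},{"travel": [0,0,0],"rot": [0,0,0],"claw": 200},{"travel": [0,0,0],"rot": [0,0,0],"claw": 200},{"travel": [0,0,0],"rot": [0,0,0],"claw": 200}]'

```text
time: 22.25
tool_pos: [0.4596, -0.1523, 0.0291]
tcp_rot: [2.306, 2.129, 0.002]
wrist_force: [-1.4, 0.9, 7.0]
width: 0.43
grip_force: 40.0
```

```bash
python3 - <<'E'
from m import *
s=monitor.read_state();print(s["tool_pos"],s["width"],s["grip_force"])
print(goto(.668,.111,.127))
E
```

```text
[ 0.45961062 -0.15233692  0.02909525] 0.43046746194284347 40.005905628204346
[279.1 187.  -97.6]
```

>>> jog_arm --commands '[{"travel": [0,0,-30],"rot": [0,0,0],"claw": 200},{"travel": [0,0,-40],"rot": [0,0,0],"claw": 200},{"travel": [0,0,-30],"rot": [0,0,0],"claw": 200},{"travel": [20,13,0],"rot": [0,0,0],"claw": 200},{"travel": [36,24,0],"rot": [0,0,0],"claw": 200}]'

```text
time: 22.75
tool_pos: [0.5004, -0.1002, 0.1296]
tcp_rot: [2.309, 2.124, 0.002]
wrist_force: [0.8, -0.1, -1.2]
width: 0.436
grip_force: 40.5
```

>>> jog_arm --commands '[{"travel": [41,28,0],"rot": [0,0,0],"claw": 200},{"travel": [41,28,0],"rot": [0,0,0],"claw": 200},{"travel": [41,28,0],"rot": [0,0,0],"claw": 200},{"travel": [41,28,0],"rot": [0,0,0],"claw": 200},{"travel": [36,24,0],"rot": [0,0,0],"claw": 200}]'

```text
time: 23.25
tool_pos: [0.6525, 0.0918, 0.1276]
tcp_rot: [2.307, 2.131, 0.001]
wrist_force: [-0.1, -0.5, -0.3]
width: 0.43
grip_force: 40.5
```

>>> jog_arm --commands '[{"travel": [23,14,0],"rot": [0,0,0],"claw": 200},{"travel": [0,0,0],"rot": [0,0,0],"claw": 200},{"travel": [0,0,0],"rot": [0,0,0],"claw": 200},{"travel": [0,0,30],"rot": [0,0,0],"claw": 200},{"travel": [0,0,25],"rot": [0,0,0],"claw": 200}]'

```text
time: 23.75
tool_pos: [0.6667, 0.1101, 0.0726]
tcp_rot: [2.309, 2.129, 0.001]
wrist_force: [-0.7, 0.0, -1.7]
width: 0.432
grip_force: 40.6
```

>>> jog_arm --commands '[{"travel": [0,0,0],"rot": [0,0,0],"claw": 200},{"travel": [0,0,0],"rot": [0,0,0],"claw": 200},{"travel": [0,0,0],"rot": [0,0,0],"claw": 200},{"travel": [0,0,0],"rot": [0,0,0],"claw": 200},{"travel": [0,0,0],"rot": [0,0,0],"claw": 200}]'

```text
time: 24.25
tool_pos: [0.668, 0.1114, 0.074]
tcp_rot: [2.307, 2.13, 0.003]
wrist_force: [-0.2, 0.8, -0.5]
width: 0.435
grip_force: 40.5
```

```bash
python3 - <<'E'
from m import *
s=monitor.read_state();print(s["tool_pos"],s["width"],s["grip_force"],s["q"].round(2))
print(goto(.668,.111,.0265))
E
```

```text
[0.66799387 0.11137091 0.07400796] 0.43526414902801736 40.526270270347595 [ 0.13  0.4   1.74 -0.    1.01  0.21]
[-0.4 -0.1 47.5]
```

>>> jog_arm --commands '[{"travel": [0,0,25],"rot": [0,0,0],"claw": 200},{"travel": [0,0,16],"rot": [0,0,0],"claw": 200},{"travel": [0,0,5],"rot": [0,0,0],"claw": 200},{"travel": [0,0,1],"rot": [0,0,0],"claw": 200},{"travel": [0,0,0],"rot": [0,0,0],"claw": 200}]'

```text
time: 24.75
tool_pos: [0.6667, 0.1114, 0.0253]
tcp_rot: [-2.308, -2.131, 0.001]
wrist_force: [0.0, 0.1, -0.7]
width: 0.427
grip_force: 40.6
```

>>> jog_arm --commands '[{"travel": [0,0,1],"rot": [0,0,0],"claw": 200},{"travel": [0,0,0.5],"rot": [0,0,0],"claw": 200},{"travel": [0,0,0],"rot": [0,0,0],"claw": 200},{"travel": [0,0,0],"rot": [0,0,0],"claw": 200},{"travel": [0,0,0],"rot": [0,0,0],"claw": 200}]'

```text
time: 25.25
tool_pos: [0.6671, 0.1115, 0.0252]
tcp_rot: [2.308, 2.131, 0.0]
wrist_force: [-4.1, -0.8, 6.2]
width: 0.437
grip_force: 41.2
```

Contact. Release and rise, then check from both cameras.

>>> jog_arm --commands '[{"travel": [0,0,0],"rot": [0,0,0],"claw": 80},{"travel": [0,0,0],"rot": [0,0,0],"claw": 0},{"travel": [0,0,0],"rot": [0,0,0],"claw": 0},{"travel": [0,0,0],"rot": [0,0,0],"claw": 0},{"travel": [0,0,0],"rot": [0,0,0],"claw": 0}]'

```text
time: 25.75
tool_pos: [0.6669, 0.1114, 0.0236]
tcp_rot: [-2.308, -2.131, 0.0]
wrist_force: [-0.4, -0.6, -0.1]
width: 1.005
grip_force: 0.0
```

>>> jog_arm --commands '[{"travel": [0,0,-20],"rot": [0,0,0],"claw": 0},{"travel": [0,0,-40],"rot": [0,0,0],"claw": 0},{"travel": [0,0,-50],"rot": [0,0,0],"claw": 0},{"travel": [0,0,-50],"rot": [0,0,0],"claw": 0},{"travel": [0,0,-40],"rot": [0,0,0],"claw": 0}]'

```text
time: 26.25
tool_pos: [0.6677, 0.1115, 0.2273]
tcp_rot: [2.307, 2.13, 0.004]
wrist_force: [1.1, 0.3, 0.8]
width: 1.0
grip_force: 0.0
```

>>> jog_arm --commands '[{"travel": [0,0,0],"rot": [0,0,0],"claw": 0},{"travel": [0,0,0],"rot": [0,0,0],"claw": 0},{"travel": [0,0,0],"rot": [0,0,0],"claw": 0},{"travel": [0,0,0],"rot": [0,0,0],"claw": 0},{"travel": [0,0,0],"rot": [0,0,0],"claw": 0}]'

```text
time: 26.75
tool_pos: [0.6658, 0.1112, 0.2213]
tcp_rot: [-2.307, -2.129, 0.005]
wrist_force: [-0.1, -0.3, 0.5]
width: 0.999
grip_force: 0.0
```

```bash
python3 - <<'E'
from m import *
a=cam("wrist")["color"];b=cam("scene")["color"]
cv2.imwrite("pics/fin.png",cv2.resize(np.hstack([a,b]),(800,300)))
cv2.imwrite("pics/fin2.png",cv2.resize(b[100:300,180:460],None,fx=2.5,fy=2.5))
E
```

```text
(no output)
```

View pics/fin.png

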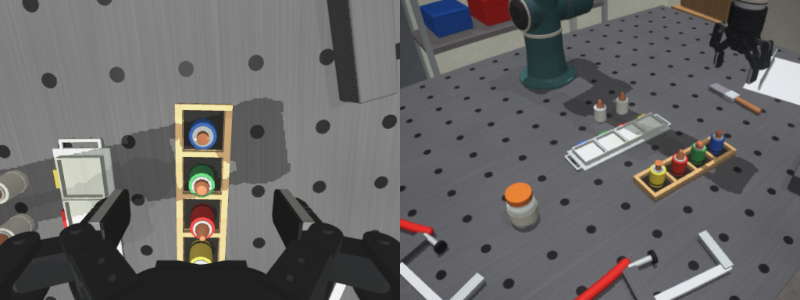

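View pics/fin2.png

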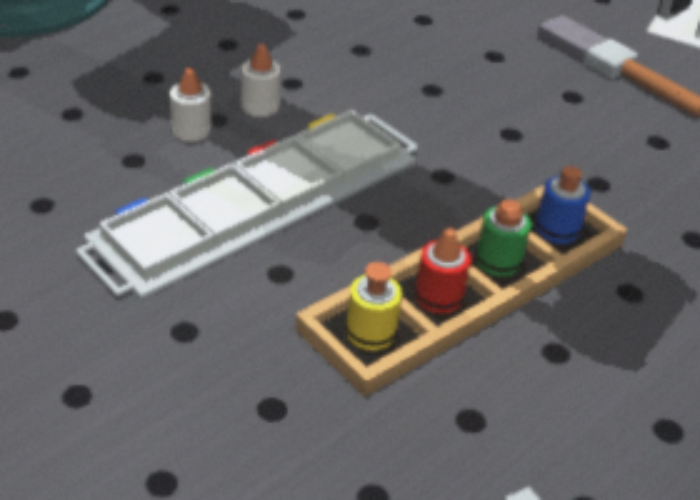

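All four stand upright in the rack. Tabs show tray order blue, green, red, yellow, and the rack holds yellow (375,310), red (443,275), green (503,240), blue (565,208), which is the reverse. The look-alikes and jar are where they were.

```bash
python3 -c "
from workcell import workorder;print(workorder.finish_job())"
```

```text
the job is handed in; nothing more can be done
None
```

The job is handed in: all four nozzles stand upright and released in the rack in reverse order (blue, green, red, yellow from the left), and the jar was not moved; the hand-in returned no verdict.

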